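Cure the mended cave under the UV lamp

TASK

The mended cave is waiting in the yellow tape outline with its resin still wet, so it must only ever be slid along the bench, never lifted or tipped. Slide it squarely into the black outline under the UV lamp and, with it standing there, press the treadle switch right down to its stop and keep it down for two seconds, then let it up and slide the cave on squarely into the blue outline. Leave the other loose things on the bench where they stand.

Things in the scene. Friction and masses are not known exactly. Their poses are not given: they have to be found in the camera images.
- cave: ribbed brown ceramic cave ornament, a barrel vault with a tunnel through it: 100 mm long (along its x, the tunnel), 64 mm wide (y), 62 mm high; the sides are upright and flat up to 30 mm, rounded above; 0.2 to 0.45 kg, loose on the bench. Origin: centre of its underside. Its two ends are alike. It starts in the yellow outline
- lamp_mark (a point): centre of the black tape outline under the UV lamp, on the bench (z = 0). Four tape corners round a clear field 120 mm (x) by 84 mm (y); the cave lies with its x along the outline's x, either way round. The tape is flat and cannot be felt.
- lamp: fixed UV lamp on a stand; same origin and axes as lamp_mark, the lamp standing on its +x side: foot 150 mm wide, 16 mm high, x = +160 to +290 mm; column at x = +235 mm up to z = 316 mm; tilted white head 140 mm wide, x = +95 to +235 mm, z = 170 to 300 mm. Its dark shutter blade, under the head, slides 95 mm to +y while the treadle is down. Nothing stands over the outline
- done_mark: the blue tape outline for finished work, the same size and axes as the black one; origin at its centre, on the bench (z = 0)
- footswitch: fixed base of the yellow wireless treadle switch, 140 mm (x) by 92 mm (y), 21 mm high, with two hinge ears 45 mm high at its +x end. Origin: centre of its underside. The treadle, a ribbed black pad on an aluminium plate 72 mm wide, is hinged at x = +52 mm, z = 34 mm; its free toe end points to -x and slopes up to 63 mm above the bench when up
- treadle (a joint): angle of the treadle about its hinge: 0 up (at rest), 0.24 rad fully down at its stop (0.23 and over counts as down). A spring pushes it up: pressed at point treadle_press it takes about 5 N to start and 14 N at the stop; let go, it comes up by itself
- treadle_press (a point): the place to press: on top of the treadle's pad, midway across, 92 mm from the hinge axis, 17 mm in from the toe edge; moves with the treadle, 63 mm above the bench when up and 41 mm when fully down (it also shifts about 4 mm towards the footswitch's -x on the way down); axes of the footswitch when up
- turntable: fixed aluminium turntable, 160 mm in diameter, 37 mm high, origin at the centre of its underside; an obstacle
- wait_mark: the yellow tape outline in which the cave starts, the same size as the others; origin at its centre, on the bench
- tin: round food tin, 62 mm in diameter, 48 mm high, loose; origin at the centre of its underside; leave alone
- resin: small amber bottle, 34 mm in diameter, 70 mm high, loose; origin at the centre of its underside; leave alone
- jar: clear jar with orange lid, 60 mm in diameter, 65 mm high, loose; origin at the centre of its underside; leave alone
- plantpot: white ceramic pot, 68 mm in diameter, 55 mm high, loose; origin at the centre of its underside; leave alone
- tweezers: steel tweezers 160 mm long (x), 15 mm wide, 5 mm high, lying on the bench; origin at the centre of the underside; leave alone
Mind the look-alikes: they are no part of the job. Leave any orange look-alike of the footswitch alone.

How it is judged:
By the outcome, as a careful person would: the job done as asked, in the order asked, and still so for the second after the job is handed in, with the robot touching nothing.
It also fails if it takes over 72 s, if anything falls off the work surface, if the arm or the gripper's body presses on something with over 40 N, if the wrist force passes 120 N, or if a joint passes its speed limit or range.

ROBOT

A 6-joint arm with a two-finger parallel gripper is mounted at the origin on the work surface. World frame = base frame: x ahead of the robot, y to its left, z up, the work surface at z = 0. Lengths are in m, angles in rad, forces in N, time in s.
With the tool pointing down it reaches from about 0.3 to 0.95 m from the base axis. Payload 3.1 kg.
Tool frame: the origin (TCP) lies at the very end of the fingers, on their centre line; the grasp point (between the pads) lies 19 mm behind it; z points along the fingers, y is the line along which they close (so a half turn about z gives the same grasp; the last joint's range is limited). The gripper opens to 85 mm and grips with 20 to 120 N. Pads are 22 mm wide; open, the fingers measure 114 mm over their backs; the gripper's body (76 mm by 85 mm) begins 54 mm behind the grasp point. The pads swing forward as they close: fully open they stand 13 mm farther back than shut.
Start: joints at [-1.175, 0.308, 1.634, -0, 1.2, -0.07], TCP at [0.281, -0.558, 0.231] pointing down, gripper open.
Joint ranges: [-3.06, 3.06], [-0.79, 1.96], [0.05, 2.63], [-1.19, 4.34], [0.05, 2.64], [-2.94, 2.94]. Speed limits (rad/s): [2.79, 2.79, 3.14, 3.14, 3.14, 3.14].

INTERFACE

Orientations are given as a rotation vector (axis times angle).
In Python, from plant import bot gives the robot as it stands. The module is installed in compiled form; this text tells all that it offers.
- The arm moves only by the tool play_rows, never from a script. Its argument "steps" is text: rows parted by semicolons, each of 5 numbers parted by spaces: the opening, from 0 (shut) to 1 (fully open), then the shift along the world's x, y, z in m, then the turn about the world's z in degrees. In form: claw dx dy dz spin; .... A call has 1 to 12 rows; each row is the pose to reach, as a shift and turn from the pose commanded when the call began; what a row does not reach only later rows make up. A row lasts 1/12 s, in which the tool goes at most 41.7 mm and 7.16 degrees, less where a joint would pass 70% of its speed; a pose out of reach is approached as far as the arm can. A call with a gripper value outside its range is refused whole. The fingers move at their own pace and stop on an object; the grip force is fixed at half the most. Time passes only in rows, so rows that repeat a pose let the fingers close. It gives the time, the measured TCP pose, the force, the opening and the grip force at its end, in the units of the state.
- bot.read_state(): the state, without advancing time (a new reading comes with each control period).
- bot.get_image(name): name is "scene" or "side" or "wrist"; returns (picture, depth): 420x560x3 uint8, red, green, blue; 420x560 float32, m along the optical axis (not along the pixel's ray), 0 where there is no reading.
- bot.get_calibration(name): a dict with "mtx" (3x3 intrinsics, pixels), "world_from_camera" (4x4, takes a point from camera to world coordinates); the wrist camera has in their place "mount" (4x4, takes a point from camera to tool coordinates, whose origin is the TCP and whose axes are the flange's). Camera axes: x right, y down, z forward; pixel columns grow to the right and rows downward; lengths in m; the calibration is good to about 2 mm. A picture is of the moment at which its call begins: read the wrist's pose just before it. get_calibration takes no time and is no camera call.
- bot.hand_in(): hands the job in; it is judged then, once.
The state is a dict: "clock": time; "joint_positions": joint angles; "joint_vel": joint speeds; "joint_torque": joint torques, N m; "tcp_pos": TCP position; "tool_rot": TCP orientation; "force": force on the tool from outside, world axes, zero at the start; "ft_torque": the same for the moment, N m; "gripper_width": opening from 0.0 (shut) to 1.0 (fully open); "gripper_force": force on a finger pad.
Only numpy, scipy, OpenCV 4.12 (cv2) and the standard library are available. Lean on these libraries where they do the work, as an engineer would, in place of code of your own. Each camera call takes 0.05 s, during which the arm holds its last target. There are 200 camera calls.

## Working session

There is one attempt and no reset: what is moved stays moved. The work goes in short steps, Python scripts to look and compute and a tool call to move; the robot and the scene stay as the last step left them, time stands still between calls to the robot, and variables do not carry over. Pictures are saved under pics/ and viewed, at most 10 in all, crops included, and the job is handed in when it is done.

Besides the shell and the picture viewer there is one more tool, called after "Emit:" by a JSON object that holds its "method" and its "body", one argument or row to a line. play_rows: Moves the arm, as the interface text tells. Its arguments: {"type":"object","properties":{"steps":{"type":"string"}},"required":["steps"]}

```bash
mkdir -p pics
cat > h.py <<'E'
import numpy as np, cv2
from plant import bot
def cam(n):
    c=bot.get_calibration(n); return np.array(c["mtx"]),np.array(c["world_from_camera"])
def ray(n,uv,z):
    K,T=cam(n); d=T[:3,:3]@np.linalg.solve(K,[uv[0],uv[1],1.]); o=T[:3,3]
    return o+d*(z-o[2])/d[2]
def proj(n,p):
    K,T=cam(n); q=K@(T[:3,:3].T@(np.array(p)-T[:3,3])); return q[:2]/q[2]
def cloud(n,dep):
    K,T=cam(n); v,u=np.mgrid[:dep.shape[0],:dep.shape[1]]
    P=np.stack([(u-K[0,2])/K[0,0]*dep,(v-K[1,2])/K[1,1]*dep,dep],-1)
    return P@T[:3,:3].T+T[:3,3]
E
python3 - <<'E'
from h import *
for n in("scene","side"):
    p,d=bot.get_image(n); cv2.imwrite(f"pics/{n}0.png",p[...,::-1]); np.savez(f"pics/{n}0.npz",p=p,d=d)
    print(cam(n)[1].round(3).tolist())
print(bot.read_state())
E
```

```text
[[0.763, 0.457, -0.458, 1.045], [0.647, -0.531, 0.547, -0.687], [0.007, -0.713, -0.701, 0.922], [0.0, 0.0, 0.0, 1.0]]
[[0.892, -0.214, 0.399, 0.09], [-0.452, -0.427, 0.783, -0.812], [0.003, -0.879, -0.478, 0.578], [0.0, 0.0, 0.0, 1.0]]
{'clock': 0.1, 'joint_positions': array([-1.17473385e+00,  3.08948726e-01,  1.63504780e+00,  1.97462537e-05,
        1.19972292e+00, -6.97092215e-02]), 'joint_vel': array([-0.00134277, -0.00130128, -0.00364076, -0.00114857, -0.00127471,
       -0.00154444]), 'joint_torque': array([-3.39504049e-04, -4.16407192e+01, -2.77645165e+01, -1.07137748e-04,
        4.02527061e-03, -6.49234266e-06]), 'tcp_pos': array([ 0.28038173, -0.5577426 ,  0.23014821]), 'tool_rot': array([-3.05474134e+00, -7.24540948e-01,  5.13864089e-04]), 'force': array([-0.48946623,  0.09185495, -1.12622207]), 'ft_torque': array([ 0.04623736,  0.04467822, -0.01633672]), 'gripper_force': 0.0, 'gripper_width': 1.0025569180674307}
```

View pics/scene0.png

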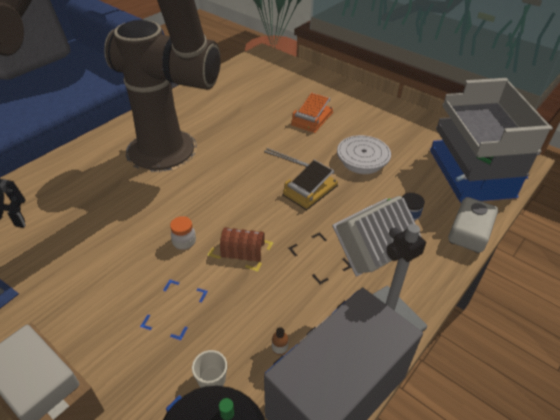

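View pics/side0.png

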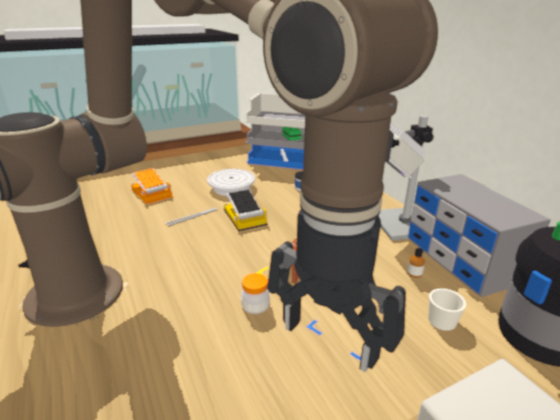

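The scene view shows the cave at about (242,243) in the yellow outline. The black corners span (290–350, 235–282) and the blue ones (142–208, 280–338). The yellow switch is at (310,185), with its orange look-alike at (312,112). The jar (182,233), resin (280,340) and pot (210,370) stand around them. The side view confirms this layout.

```bash
cat > m.py <<'E'
from h import *
z=np.load("pics/scene0.npz"); p,d=z["p"],z["d"]
P=cloud("scene",d); hsv=cv2.cvtColor(p,cv2.COLOR_RGB2HSV); H,S,V=[hsv[...,i].astype(int) for i in range(3)]
v,u=np.mgrid[:420,:560]
def box(a,b,c,e): return (u>=a)&(u<b)&(v>=c)&(v<e)
def rect(xy): 
    r=cv2.minAreaRect((xy*1000).astype(np.float32)); print("  rect",np.round(r[0],1),np.round(r[1],1),round(r[2],1)); return r
def plane(m,zz=0): return np.array([ray("scene",(a,b),zz)[:2] for a,b in zip(u[m],v[m])])
def corners(m):
    n,l,st,c=cv2.connectedComponentsWithStats(m.astype(np.uint8))
    for i in range(1,n):
        if st[i,4]>12: print("   comp",st[i].tolist(),(ray("scene",c[i],0)[:2]*1000).round(1))
blue=box(138,212,276,342)&(H>100)&(H<130)&(S>120)
print("blue"); corners(blue); rect(plane(blue))
blk=box(284,354,230,286)&(V<75)&(P[...,2]<.02)
print("black"); corners(blk); rect(plane(blk))
yel=box(195,285,215,285)&(H>20)&(H<32)&(S>150)&(V>140)
print("yellow"); corners(yel); rect(plane(yel))
cv=box(205,285,215,280)&(P[...,2]>.012)&(P[...,2]<.08)
print("cave",cv.sum(),P[cv].max(0)); 
for lo,hi in((.012,.03),(.03,.05),(.05,.07)): 
    m=cv&(P[...,2]>lo)&(P[...,2]<hi); print(lo,m.sum()); rect(P[m][:,:2])
fy=box(275,345,155,215)&(P[...,2]>.010)&(P[...,2]<.08)
print("foot"); rect(P[fy][:,:2])
fyel=fy&(H>18)&(H<32)&(S>150); rect(P[fyel][:,:2])
pad=fy&(V<60)&(P[...,2]>.03); q=P[pad]; print("pad",pad.sum(),q.min(0),q.max(0)); rect(q[:,:2])
for nm,b,zl in(("jar",(165,200,212,252),.02),("resin",(268,292,325,357),.02),("pot",(190,230,350,385),.03),("tt",(330,395,130,180),.02),("tin",(400,428,190,220),.02),("tweez",(262,312,146,168),.002)):
    m=box(*b)&(P[...,2]>zl)&(P[...,2]<.09); print(nm,np.percentile(P[m],[2,98],axis=0).round(3).tolist())
lm=box(330,440,180,300)&(P[...,2]>.1); print("lamp",np.percentile(P[lm],[1,50,99],axis=0).round(3).tolist())
out=cv2.resize(p[130:350,130:430],None,fx=2.6,fy=2.6,interpolation=cv2.INTER_CUBIC); cv2.imwrite("pics/crop.png",out[...,::-1])
E
python3 m.py
```

```text
blue
   comp [165, 281, 11, 9, 21] [ 414.2 -323.8]
   comp [201, 291, 5, 10, 15] [ 497.6 -291.5]
   comp [141, 316, 10, 13, 34] [ 456.3 -427.2]
   comp [172, 328, 14, 11, 34] [ 534.4 -396.8]
  rect [ 474.8 -359.4] [ 95.9 131. ] 21.2
black
   comp [313, 234, 12, 6, 16] [591.1  29.8]
   comp [289, 245, 7, 10, 24] [566.7 -51.5]
   comp [343, 259, 8, 11, 27] [698.6  -2.1]
   comp [313, 275, 14, 9, 29] [673.8 -83.4]
  rect [632.9 -26.5] [ 97.6 131.2] 73.8
yellow
   comp [265, 241, 7, 8, 22] [510.8 -76.8]
   comp [251, 263, 10, 8, 30] [ 536.8 -151. ]
  rect [ 467.2 -132. ] [132.8  96.1] 16.7
cave 1164 [ 0.53380101 -0.08214303  0.06738152]
0.012 205
  rect [ 498.7 -147.1] [115.9  51.8] 63.6
0.03 304
  rect [ 476.5 -135.6] [100.   63.8] 33.2
0.05 655
  rect [ 477.3 -138.2] [100.   52.3] 30.8
foot
  rect [451.7 170.8] [185.4 212.8] 33.2
  rect [471.5 147.8] [135.2  88.6] 85.1
pad 541 [0.43733194 0.10583626 0.04188324] [0.49947661 0.19863386 0.06952312]
  rect [468.1 152.2] [90.  61.3] 86.6
jar [[0.321, -0.239, 0.022], [0.371, -0.188, 0.07]]
resin [[0.708, -0.299, 0.022], [0.735, -0.272, 0.074]]
pot [[0.629, -0.454, 0.031], [0.692, -0.392, 0.059]]
tt [[0.435, 0.214, 0.031], [0.579, 0.433, 0.044]]
tin [[0.698, 0.226, 0.023], [0.755, 0.282, 0.053]]
tweez [[0.246, 0.155, 0.002], [0.439, 0.297, 0.061]]
lamp [[0.726, -0.189, 0.13], [0.81, -0.111, 0.268], [0.883, -0.022, 0.319]]
```

View pics/crop.png

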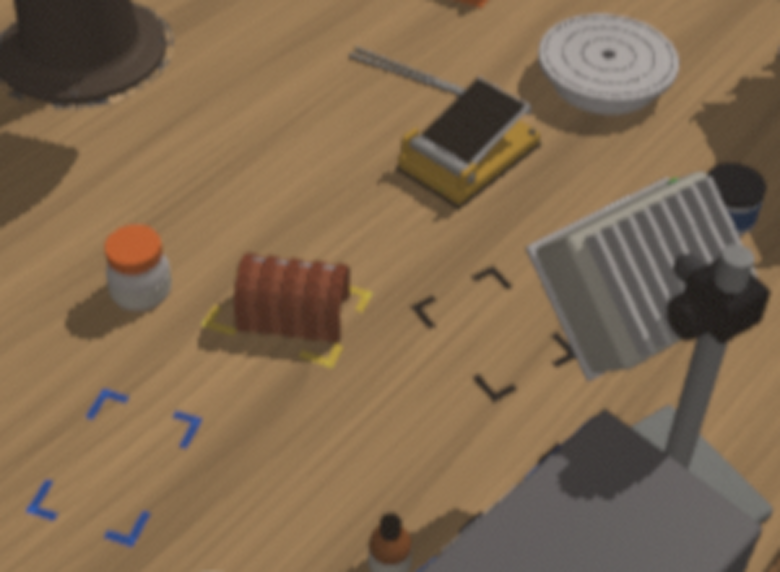

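Crop: the cave's long axis runs nearly along image x, from (240,300) to (345,305). The treadle's aluminium toe edge faces lower left, around (410–460,140–170), which is world -y. I'll move over the cave and refine the switch pose from the same data.

Emit:
{"method": "play_rows", "body": {
  "steps": "1 0.016 0.035 0 0; 1 0.033 0.07 0 1; 1 0.05 0.105 0 2; 1 0.066 0.14 0 3; 1 0.082 0.175 0 4; 1 0.1 0.21 0 5; 1 0.115 0.245 0 5; 1 0.13 0.28 0 5; 1 0.15 0.315 0 5; 1 0.165 0.35 0 5; 1 0.182 0.385 0 5; 1 0.197 0.42 0 5"
}}

```text
clock: 1.1
tcp_pos: [0.478, -0.1365, 0.231]
tool_rot: [-3.022, -0.858, 0.0]
force: [-0.1, 0.2, -0.5]
gripper_width: 1.0
gripper_force: 0.0
```

```bash
cat >> h.py <<'E'
from scipy.spatial.transform import Rotation as R
def wrist(name):
    s=bot.read_state(); p,d=bot.get_image("wrist"); c=bot.get_calibration("wrist"); K=np.array(c["mtx"])
    T=np.eye(4); T[:3,:3]=R.from_rotvec(s["tool_rot"]).as_matrix(); T[:3,3]=s["tcp_pos"]; T=T@np.array(c["mount"])
    v,u=np.mgrid[:420,:560]
    P=np.stack([(u-K[0,2])/K[0,0]*d,(v-K[1,2])/K[1,1]*d,d],-1)@T[:3,:3].T+T[:3,3]
    cv2.imwrite(f"pics/{name}.png",p[...,::-1]); return s,p,d,P,K,T
def yaw(s): x=R.from_rotvec(s["tool_rot"]).as_matrix()[:,0]; return np.degrees(np.arctan2(x[1],x[0]))
E
cat >> m.py <<'E'
print("-----")
fy=box(275,345,155,215)
for nm,m in(("alu",fy&(S<60)&(V>110)&(P[...,2]>.03)&(P[...,2]<.08)),("top",fy&((S<60)|(V<60))&(P[...,2]>.036)&(P[...,2]<.08))):
    q=P[m]; print(nm,m.sum(),np.percentile(q,[1,99],axis=0).round(3).tolist()); rect(q[:,:2])
q=P[pad]; A=np.c_[q[:,:2],np.ones(len(q))]; print("padplane",np.linalg.lstsq(A,q[:,2],rcond=None)[0].round(4))
s,pp,d2,PW,K,T=wrist("w1"); print(s["tcp_pos"],yaw(s))
m=(PW[...,2]>.03)&(PW[...,2]<.075)&(np.hypot(PW[...,0]-.477,PW[...,1]+.138)<.075)&(d2>0)
print("wcave",m.sum()); rect(PW[m][:,:2]); m&=PW[...,2]>.055; rect(PW[m][:,:2])
E
python3 m.py | sed -n '/-----/,$p'
```

```text
-----
alu 121 [[0.432, 0.095, 0.036], [0.505, 0.303, 0.065]]
  rect [480.2 198.6] [213.3  67.2] 80.8
top 796 [[0.435, 0.094, 0.037], [0.504, 0.297, 0.069]]
  rect [472.7 199.4] [216.6  70.1] 85.9
padplane [0.0306 0.2339 0.0059]
[ 0.47801071 -0.1364636   0.23103399] 31.689855221772106
wcave 7044
  rect [ 475.1 -136.9] [99.8 64.5] 31.9
  rect [ 475.1 -137. ] [99.7 41.8] 31.8
```

View pics/w1.png

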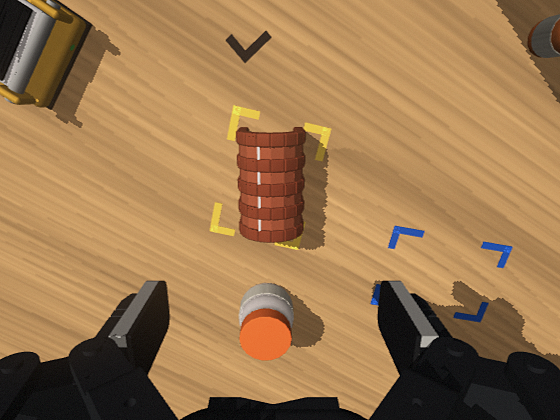

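The wrist view shows the cave at (270,185), squarely between the open fingers, with the jar behind it at (265,320). The pad plane rises toward +y, so the treadle's toe is at +y and the press point is near (0.474, 0.186). Next I'll go down and grip low.

Emit:
{"method": "play_rows", "body": {
  "steps": "1 -0.003 0 -0.04 0; 1 -0.003 0 -0.08 0; 1 -0.003 0 -0.11 0; 1 -0.003 0 -0.14 0; 1 -0.003 0 -0.165 0; 1 -0.003 0 -0.185 0; 1 -0.003 0 -0.2 0; 1 -0.003 0 -0.212 0; 1 -0.003 0 -0.222 0; 1 -0.003 0 -0.23 0; 1 -0.003 0 -0.233 0; 1 -0.003 0 -0.233 0"
}}

```text
clock: 2.15
tcp_pos: [0.4745, -0.1384, -0.0021]
tool_rot: [-3.022, -0.858, 0.001]
force: [-0.3, -0.1, 0.7]
gripper_width: 0.998
gripper_force: 0.0
```

Emit:
{"method": "play_rows", "body": {
  "steps": "0.85 0 0 0 0; 0.8 0 0 0 0; 0.76 0 0 0 0; 0.72 0 0 0 0; 0.68 0 0 0 0; 0.64 0 0 0 0; 0.6 0 0 0 0; 0.5 0 0 0 0; 0.5 0 0 0 0; 0.5 0 0 0 0"
}}

```text
clock: 2.98
tcp_pos: [0.4748, -0.138, -0.0006]
tool_rot: [-3.022, -0.857, -0.0]
force: [-1.9, 2.5, 6.9]
gripper_width: 0.745
gripper_force: 65.9
```

Emit:
{"method": "play_rows", "body": {
  "steps": "0.5 0.005 0.003 0 -2; 0.5 0.015 0.01 0 -6; 0.5 0.03 0.021 0 -10; 0.5 0.045 0.032 0 -15; 0.5 0.062 0.044 0 -20; 0.5 0.08 0.056 0 -25; 0.5 0.098 0.069 0 -30; 0.5 0.115 0.081 0 -35; 0.5 0.131 0.092 0 -40; 0.5 0.145 0.102 0 -44; 0.5 0.154 0.108 0 -47; 0.5 0.1575 0.11 0 -48.2"
}}

```text
clock: 3.98
tcp_pos: [0.6335, -0.0281, -0.0005]
tool_rot: [3.108, -0.45, 0.002]
force: [-6.7, -3.3, 10.7]
gripper_width: 0.742
gripper_force: 68.0
```

Emit:
{"method": "play_rows", "body": {
  "steps": "0.5 0 0 0 0; 0.5 0 0 0 0"
}}

```text
clock: 4.15
tcp_pos: [0.6337, -0.0281, -0.0005]
tool_rot: [-3.108, 0.451, -0.005]
force: [0.8, 2.7, 4.1]
gripper_width: 0.744
gripper_force: 67.1
```

Run:
```python
from h import *
s=bot.read_state();print(s["tcp_pos"],yaw(s),s["force"])
p,d=bot.get_image("scene"); o=cv2.resize(p[190:310,210:390],None,fx=4,fy=4,interpolation=cv2.INTER_CUBIC); cv2.imwrite("pics/s1.png",o[...,::-1])
P=cloud("scene",d)
```

```text
[ 6.33673122e-01 -2.80631171e-02 -5.17109083e-04] -16.50601822511836 [0.77405442 2.72488505 4.14327465]
```

View pics/s1.png

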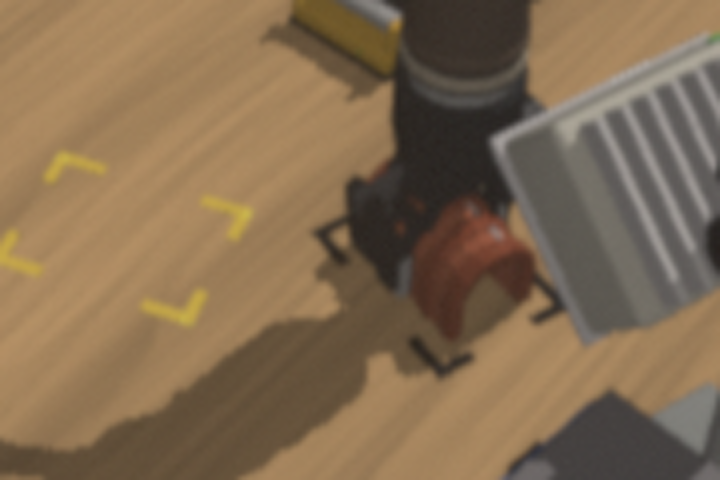

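The cave sits inside the black corners, between (320,240) and (555,300) in the crop, with the gripper still on it. I'll release, rise and check with the wrist camera.

Emit:
{"method": "play_rows", "body": {
  "steps": "0.76 0 0 0 0; 0.8 0 0 0 0; 0.85 0 0 0 0; 0.95 0 0 0 0; 1 0 0 0 0; 1 0 0 0 0; 1 0 0 0.01 0; 1 0 0 0.03 0; 1 0 0 0.06 0; 1 0 0 0.095 0; 1 -0.015 0.005 0.13 0; 1 -0.04 0.01 0.16 0"
}}

```text
clock: 5.2
tcp_pos: [0.595, -0.0189, 0.1621]
tool_rot: [-3.109, 0.452, -0.01]
force: [0.9, -0.1, 0.7]
gripper_width: 1.003
gripper_force: 0.0
```

Emit:
{"method": "play_rows", "body": {
  "steps": "1 -0.04 0 0.04 0; 1 -0.06 0 0.08 0; 1 -0.06 0 0.08 0"
}}

```text
clock: 5.45
tcp_pos: [0.5315, -0.0184, 0.2435]
tool_rot: [3.109, -0.451, 0.008]
force: [1.1, 0.5, 0.2]
gripper_width: 0.997
gripper_force: 0.0
```

Run:
```python
from h import *
s,p,d,P,K,T=wrist("w2"); print(s["tcp_pos"],yaw(s))
r=np.hypot(P[...,0]-.633,P[...,1]+.027)
for lo in(.03,.05):
    m=(P[...,2]>lo)&(P[...,2]<.075)&(r<.08)&(d>0); print(cv2.minAreaRect((P[m][:,:2]*1000).astype(np.float32)))
m=(p.max(-1)<80)&(P[...,2]<.006)&(r<.095)&(r>.055)&(d>0)
n,l,st,c=cv2.connectedComponentsWithStats(m.astype(np.uint8))
for i in range(1,n):
    if st[i,4]>25: print(st[i].tolist(),(P[l==i].mean(0)*1000).round(1))
print(cv2.minAreaRect((P[m][:,:2]*1000).astype(np.float32)))
```

```text
[ 0.531503   -0.01842859  0.24350658] -16.49412614569646
((634.220458984375, -29.303585052490234), (64.59272003173828, 99.95753479003906), 73.79291534423828)
((634.2518920898438, -29.18658447265625), (51.626163482666016, 100.0065689086914), 73.87584686279297)
[201, 0, 28, 33, 286] [ 6.949e+02 -2.200e+00  4.000e-01]
[279, 0, 29, 34, 336] [ 6.698e+02 -8.620e+01  5.000e-01]
[207, 107, 27, 34, 346] [5.918e+02 2.550e+01 4.000e-01]
[278, 107, 27, 34, 382] [ 5.69e+02 -5.36e+01  4.00e-01]
((631.1900024414062, -29.4244384765625), (99.82845306396484, 130.24783325195312), 73.40852355957031)
```

View pics/w2.png

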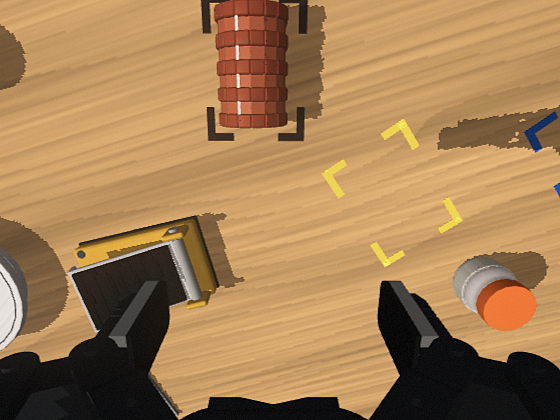

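The wrist view shows the cave centred between the black corners, (205–305, 0–140), within 3 mm and 0.5°. The switch is at (140,270), with its toe toward the turntable. I'll shut the gripper and move to where I can measure the pad.

Emit:
{"method": "play_rows", "body": {
  "steps": "0.7 -0.03 0.02 0.02 5; 0.4 -0.06 0.04 0.03 10; 0.1 -0.09 0.07 0.03 15; 0 -0.12 0.1 0.03 16; 0 -0.14 0.13 0.03 16; 0 -0.15 0.16 0.03 16; 0 -0.15 0.18 0.03 16; 0 -0.15 0.18 0.03 16; 0 -0.15 0.18 0.03 16"
}}

```text
clock: 6.25
tcp_pos: [0.382, 0.1621, 0.2684]
tool_rot: [3.141, -0.009, 0.001]
force: [0.9, 0.6, -0.5]
gripper_width: -0.001
gripper_force: 0.0
```

Run:
```python
from h import *
s,p,d,P,K,T=wrist("w3"); print(s["tcp_pos"],yaw(s),s["gripper_width"])
hsv=cv2.cvtColor(p,cv2.COLOR_RGB2HSV); H,S,V=[hsv[...,i].astype(int) for i in range(3)]
b=(d>0)&(abs(P[...,0]-.473)<.07)&(abs(P[...,1]-.148)<.09)&(P[...,2]<.08)
y=b&(H>17)&(H<32)&(S>140)&(P[...,2]>.008)
print("yellow",cv2.minAreaRect((P[y][:,:2]*1000).astype(np.float32)))
t=b&(S<70)&(P[...,2]>.036); t=cv2.morphologyEx(t.astype(np.uint8),cv2.MORPH_OPEN,np.ones((3,3)))>0
q=P[t]; print("plate",t.sum(),cv2.minAreaRect((q[:,:2]*1000).astype(np.float32)))
print("plane",np.linalg.lstsq(np.c_[q[:,:2],np.ones(len(q))],q[:,2],rcond=None)[0])
k=t&(P[...,1]>.19); print(np.percentile(P[k],[1,50,99],axis=0).round(4).tolist())
for e in((.474,.186,.063),(.4745,.148,.04)):
    c=T[:3,:3].T@(np.array(e)-T[:3,3]); print((K@c/c[2])[:2])
```

```text
[0.38200747 0.16211538 0.26838564] -0.3461830432052221 -0.0009510734680706324
yellow ((467.04364013671875, 149.4170379638672), (137.92144775390625, 89.7183609008789), 87.32804107666016)
plate 2146 ((466.86590576171875, 148.65016174316406), (112.01052856445312, 93.66932678222656), 87.3558120727539)
plane [0.00863978 0.21401942 0.01370642]
[[0.434, 0.1907, 0.0536], [0.4702, 0.2012, 0.0617], [0.5046, 0.2058, 0.064]]
[245.11491385  78.42793757]
[286.62721518  78.4136224 ]
```

View pics/w3.png

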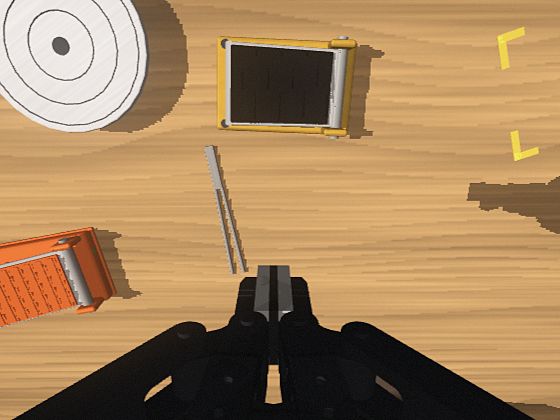

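The switch is at (285,85), with the hinge tube at its right (340,85) and the toe at its left, facing the turntable. The press point is about (0.469, 0.188). I'll move over it and press.

Emit:
{"method": "play_rows", "body": {
  "steps": "0 0.03 0.009 0 0; 0 0.06 0.018 -0.02 0; 0 0.08 0.025 -0.055 0; 0 0.087 0.026 -0.09 0; 0 0.087 0.026 -0.125 0; 0 0.087 0.026 -0.155 0; 0 0.087 0.026 -0.18 0; 0 0.087 0.026 -0.193 0; 0 0.087 0.026 -0.198 0; 0 0.087 0.026 -0.198 0"
}}

```text
clock: 7.13
tcp_pos: [0.4683, 0.1859, 0.0686]
tool_rot: [3.14, -0.017, -0.006]
force: [0.3, -0.5, -0.3]
gripper_width: 0.005
gripper_force: 0.0
```

Emit:
{"method": "play_rows", "body": {
  "steps": "0 0 0.0005 -0.004 0; 0 0 0.001 -0.008 0; 0 0 0.0015 -0.012 0; 0 0 0.002 -0.016 0; 0 0 0.0025 -0.02 0; 0 0 0.003 -0.024 0; 0 0 0.003 -0.026 0; 0 0 0.003 -0.026 0"
}}

```text
clock: 7.8
tcp_pos: [0.4714, 0.1922, 0.0465]
tool_rot: [-3.139, 0.015, -0.007]
force: [-1.5, 0.9, 9.0]
gripper_width: -0.003
gripper_force: 4.8
```

Emit:
{"method": "play_rows", "body": {
  "steps": "0 0 0 -0.002 0; 0 0 0 -0.004 0; 0 0 0 -0.005 0; 0 0 0 -0.006 0; 0 0 0 -0.006 0"
}}

```text
clock: 8.22
tcp_pos: [0.4714, 0.1927, 0.0411]
tool_rot: [-3.138, 0.015, -0.007]
force: [-3.8, 3.8, 12.6]
gripper_width: -0.002
gripper_force: 5.9
```

Emit:
{"method": "play_rows", "body": {
  "steps": "0 0 0 -0.001 0; 0 0 0 -0.002 0; 0 0 0 -0.002 0"
}}

```text
clock: 8.47
tcp_pos: [0.4715, 0.1928, 0.0399]
tool_rot: [-3.138, 0.015, -0.006]
force: [-4.9, 3.4, 17.1]
gripper_width: 0.004
gripper_force: 7.9
```

Emit:
{"method": "play_rows", "body": {
  "steps": "0 0 0 -0.001 0; 0 0 0 -0.002 0; 0 0 0 -0.002 0"
}}

```text
clock: 8.72
tcp_pos: [0.4716, 0.1928, 0.0395]
tool_rot: [-3.138, 0.015, -0.005]
force: [-8.2, 1.7, 28.2]
gripper_width: -0.0
gripper_force: 14.1
```

Run:
```python
from h import *
z=np.load("pics/scene0.npz")["p"]; p,d=bot.get_image("scene")
o=np.hstack([cv2.resize(a[150:310,270:430],None,fx=2.4,fy=2.4,interpolation=cv2.INTER_CUBIC) for a in(z,p)]); cv2.imwrite("pics/s2.png",o[...,::-1])
print(bot.read_state()["force"])
```

```text
[-8.84094128  1.62016581 27.6023047 ]
```

View pics/s2.png

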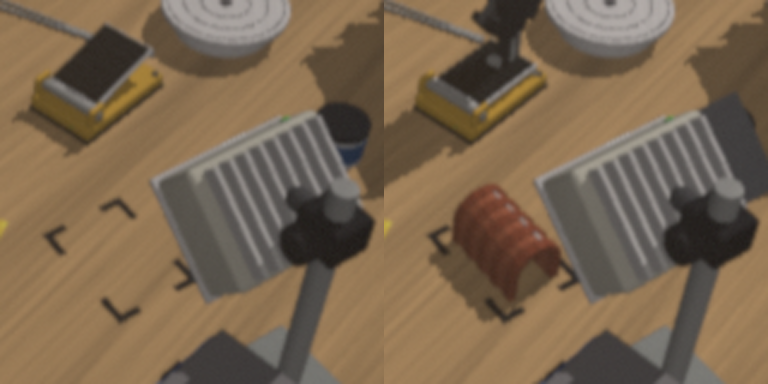

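Force has jumped with no further travel, so the treadle is at its stop. The right half shows the dark shutter blade slid out at (735,145) and the treadle level, with the cave in the black outline. I'll hold for 2.5 s.

Emit:
{"method": "play_rows", "body": {
  "steps": "0 0 0 0 0; 0 0 0 0 0; 0 0 0 0 0; 0 0 0 0 0; 0 0 0 0 0; 0 0 0 0 0; 0 0 0 0 0; 0 0 0 0 0; 0 0 0 0 0; 0 0 0 0 0; 0 0 0 0 0; 0 0 0 0 0"
}}

```text
clock: 9.77
tcp_pos: [0.4715, 0.1928, 0.0395]
tool_rot: [-3.138, 0.015, -0.006]
force: [-9.2, 1.7, 27.5]
gripper_width: -0.002
gripper_force: 14.0
```

Emit:
{"method": "play_rows", "body": {
  "steps": "0 0 0 0 0; 0 0 0 0 0; 0 0 0 0 0; 0 0 0 0 0; 0 0 0 0 0; 0 0 0 0 0; 0 0 0 0 0; 0 0 0 0 0; 0 0 0 0 0; 0 0 0 0 0; 0 0 0 0 0; 0 0 0 0 0"
}}

```text
clock: 10.77
tcp_pos: [0.4715, 0.1928, 0.0395]
tool_rot: [-3.138, 0.015, -0.006]
force: [-8.2, 2.1, 27.7]
gripper_width: 0.002
gripper_force: 14.0
```

Emit:
{"method": "play_rows", "body": {
  "steps": "0 0 0 0 0; 0 0 0 0 0; 0 0 0 0 0; 0 0 0 0 0; 0 0 0 0 0; 0 0 0 0 0"
}}

```text
clock: 11.27
tcp_pos: [0.4716, 0.1928, 0.0396]
tool_rot: [-3.138, 0.015, -0.006]
force: [-8.4, 2.1, 28.8]
gripper_width: 0.002
gripper_force: 14.0
```

Emit:
{"method": "play_rows", "body": {
  "steps": "0 0 0 0.006 0; 0 0 0 0.012 0; 0 0 0 0.018 0; 0 0 0 0.025 0; 0 0 0 0.04 0; 0 0 0 0.07 0; 0 0 0 0.1 0; 0 0 0 0.14 0; 0 0 0 0.18 0; 0 0 0 0.2 0; 0 0 0 0.2 0"
}}

```text
clock: 12.18
tcp_pos: [0.4734, 0.1922, 0.2414]
tool_rot: [-3.137, 0.014, -0.02]
force: [-0.1, 0.4, 0.5]
gripper_width: 0.002
gripper_force: 0.0
```

Emit:
{"method": "play_rows", "body": {
  "steps": "0 0.02 -0.03 0 -2; 0.3 0.04 -0.065 0 -5; 0.6 0.06 -0.1 -0.01 -9; 1 0.08 -0.135 -0.03 -12; 1 0.1 -0.165 -0.055 -15; 1 0.12 -0.19 -0.08 -16; 1 0.135 -0.205 -0.1 -16; 1 0.15 -0.215 -0.115 -16; 1 0.16 -0.22 -0.12 -16; 1 0.162 -0.221 -0.12 -16; 1 0.162 -0.221 -0.12 -16; 1 0.162 -0.221 -0.12 -16"
}}

```text
clock: 13.18
tcp_pos: [0.6314, -0.0295, 0.1153]
tool_rot: [-3.109, 0.45, -0.001]
force: [-0.7, -0.5, 0.2]
gripper_width: 0.997
gripper_force: 0.0
```

Run:
```python
from h import *
s=bot.read_state(); print(s["tcp_pos"],yaw(s),s["gripper_width"])
```

```text
[ 0.6313668  -0.0295422   0.11532044] -16.467334823332866 0.9965466492509999
```

Emit:
{"method": "play_rows", "body": {
  "steps": "1 0.0025 0.001 -0.02 0; 1 0.0025 0.001 -0.04 0; 1 0.0025 0.001 -0.06 0; 1 0.0025 0.001 -0.08 0; 1 0.0025 0.001 -0.095 0; 1 0.0025 0.001 -0.106 0; 1 0.0025 0.001 -0.113 0; 1 0.0025 0.001 -0.117 0; 1 0.0025 0.001 -0.117 0"
}}

```text
clock: 13.93
tcp_pos: [0.6335, -0.0292, -0.0029]
tool_rot: [-3.109, 0.451, 0.001]
force: [-0.2, 0.4, 0.0]
gripper_width: 1.001
gripper_force: 0.0
```

Emit:
{"method": "play_rows", "body": {
  "steps": "0.85 0 0 0 0; 0.8 0 0 0 0; 0.76 0 0 0 0; 0.72 0 0 0 0; 0.68 0 0 0 0; 0.64 0 0 0 0; 0.6 0 0 0 0; 0.5 0 0 0 0; 0.5 0 0 0 0; 0.5 0 0 0 0"
}}

```text
clock: 14.77
tcp_pos: [0.6351, -0.0294, -0.0011]
tool_rot: [-3.109, 0.451, -0.004]
force: [-1.7, -0.1, 5.5]
gripper_width: 0.736
gripper_force: 67.0
```

Run:
```python
from h import *
s=bot.read_state(); print(s["tcp_pos"],yaw(s),s["gripper_width"],s["joint_positions"])
```

```text
[ 0.63505769 -0.02938912 -0.00105548] -16.521556229194093 0.7356317157817178 [-1.14919286e-01  6.17570515e-01  1.71833548e+00  5.45666782e-04
  8.03066159e-01  1.74385309e+00]
```

Emit:
{"method": "play_rows", "body": {
  "steps": "0.5 -0.003 -0.005 0 -1; 0.5 -0.008 -0.016 0 -3; 0.5 -0.015 -0.03 0 -5; 0.5 -0.022 -0.045 0 -8; 0.5 -0.029 -0.06 0 -10; 0.5 -0.036 -0.075 0 -12; 0.5 -0.043 -0.09 0 -15; 0.5 -0.05 -0.105 0 -17; 0.5 -0.058 -0.12 0 -19; 0.5 -0.065 -0.135 0 -22; 0.5 -0.072 -0.15 0 -24; 0.5 -0.079 -0.165 0 -26"
}}

```text
clock: 15.77
tcp_pos: [0.5565, -0.195, -0.001]
tool_rot: [-2.924, 1.144, -0.006]
force: [3.1, 5.3, 6.3]
gripper_width: 0.741
gripper_force: 67.2
```

Emit:
{"method": "play_rows", "body": {
  "steps": "0.5 -0.007 -0.015 0 -2; 0.5 -0.014 -0.03 0 -5; 0.5 -0.022 -0.045 0 -7; 0.5 -0.029 -0.06 0 -9; 0.5 -0.036 -0.075 0 -12; 0.5 -0.043 -0.09 0 -14; 0.5 -0.051 -0.106 0 -17; 0.5 -0.059 -0.122 0 -20; 0.5 -0.066 -0.138 0 -22; 0.5 -0.073 -0.152 0 -24; 0.5 -0.078 -0.163 0 -26; 0.5 -0.08 -0.166 0 -26.4"
}}

```text
clock: 16.77
tcp_pos: [0.4756, -0.3621, -0.001]
tool_rot: [-2.585, 1.783, -0.005]
force: [4.4, 6.4, 8.6]
gripper_width: 0.74
gripper_force: 67.4
```

Emit:
{"method": "play_rows", "body": {
  "steps": "0.5 0 0 0 0; 0.5 0 0 0 0"
}}

```text
clock: 16.93
tcp_pos: [0.4755, -0.3624, -0.001]
tool_rot: [2.588, -1.78, 0.006]
force: [0.0, -0.5, 7.3]
gripper_width: 0.741
gripper_force: 67.2
```

Run:
```python
from h import *
s=bot.read_state(); print(s["tcp_pos"],yaw(s),s["gripper_width"])
```

```text
[ 0.47547149 -0.36235995 -0.00103958] -69.055809666371 0.741157404492507
```

Within 3 mm of the target. I'll nudge +2 mm in y, release, rise and check.

Emit:
{"method": "play_rows", "body": {
  "steps": "0.5 0 0.001 0 0; 0.5 0 0.002 0 0; 0.5 0 0.002 0 0; 0.76 0 0.002 0 0; 0.8 0 0.002 0 0; 0.85 0 0.002 0 0; 0.95 0 0.002 0 0; 1 0 0.002 0 0; 1 0 0.002 0 0; 1 0 0.002 0.01 0; 1 0 0.002 0.03 0; 1 0 0.002 0.06 0"
}}

```text
clock: 17.93
tcp_pos: [0.4724, -0.3563, 0.0554]
tool_rot: [-2.59, 1.777, 0.011]
force: [0.4, -0.5, -0.6]
gripper_width: 1.002
gripper_force: 0.0
```

Emit:
{"method": "play_rows", "body": {
  "steps": "1 0 0 0.03 0; 1 0 0 0.06 0; 1 -0.01 0.02 0.09 0; 1 -0.03 0.05 0.12 0; 1 -0.04 0.08 0.15 0; 1 -0.04 0.09 0.17 0; 1 -0.04 0.09 0.17 0; 1 -0.04 0.09 0.17 0"
}}

```text
clock: 18.6
tcp_pos: [0.4358, -0.2686, 0.23]
tool_rot: [2.591, -1.775, 0.009]
force: [0.3, -0.8, -0.8]
gripper_width: 1.0
gripper_force: 0.0
```

Run:
```python
from h import *
s,p,d,P,K,T=wrist("w4"); print(s["tcp_pos"],yaw(s))
r=np.hypot(P[...,0]-.4755,P[...,1]+.360)
for lo in(.03,.05):
    m=(P[...,2]>lo)&(P[...,2]<.075)&(r<.08)&(d>0); print(cv2.minAreaRect((P[m][:,:2]*1000).astype(np.float32)))
hsv=cv2.cvtColor(p,cv2.COLOR_RGB2HSV)
m=(hsv[...,0]>100)&(hsv[...,0]<130)&(hsv[...,1]>120)&(P[...,2]<.006)&(r<.1)&(d>0)
n,l,st,c=cv2.connectedComponentsWithStats(m.astype(np.uint8))
for i in range(1,n):
    if st[i,4]>25: print(st[i].tolist(),(P[l==i].mean(0)*1000).round(1))
print(cv2.minAreaRect((P[m][:,:2]*1000).astype(np.float32)))
q,_=bot.get_image("scene"); cv2.imwrite("pics/s3.png",q[...,::-1])
```

```text
[ 0.43580074 -0.2685648   0.23002672] -68.82930329412007
((475.1307067871094, -359.9845275878906), (64.38972473144531, 99.73580169677734), 21.069793701171875)
((475.0115051269531, -360.04608154296875), (51.47355270385742, 99.87691497802734), 20.846162796020508)
[216, 0, 9, 31, 237] [ 5.359e+02 -3.888e+02  5.000e-01]
[316, 0, 9, 31, 242] [ 450.2 -421.9    0.5]
[220, 108, 27, 34, 372] [ 4.95e+02 -2.95e+02  4.00e-01]
[294, 108, 27, 35, 401] [ 4.176e+02 -3.242e+02  4.000e-01]
((474.61639404296875, -357.50872802734375), (99.07288360595703, 127.70352935791016), 20.996055603027344)
```

View pics/s3.png

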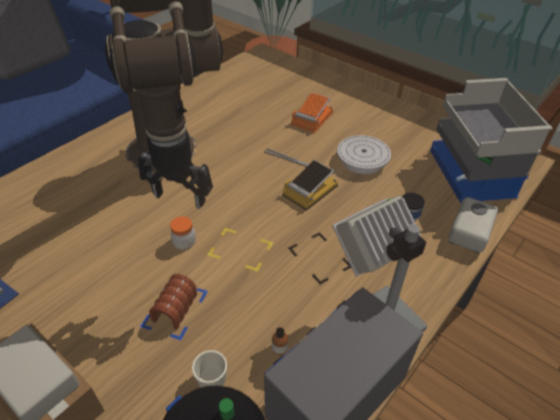

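The cave at (174,302) sits square in the blue outline, within about 2 mm and 0.5°. The treadle is up, the shutter is back and the other items are where they were. Handing in.

```bash
python3 -c "
from plant import bot; print(bot.hand_in())"
```

```text
the job is handed in; nothing more can be done
None
```

I slid the cave into the black outline, held the treadle at its stop for about 2.5 s and let it up, then slid the cave squarely into the blue outline (within about 2 mm) and handed the job in at about 19 s; no verdict came back.

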